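Hang the slide rack on its draining fork by its swing bail

TASK

Swing the rack's wire bail up from flat to upright while the rack still stands on the counter, then carry the rack by the bail, keep it level, and hang the bail on both prongs of the orange fork, fully home in the groove of the prongs and about centred. The fork is delicate: set the bail down slowly and gently, by feel, neither pressing hard on it nor dropping the rack onto it, let go, and leave the other things on the counter where they are.

Things in the scene. Friction and masses are not known exactly. Their poses are not given: they have to be found in the camera images.
- rack: loose stainless rack of glass microscope slides, footprint 84 (its x) x 86 mm (its y), walls 31 mm high, a 16 mm wide upright ear at the middle of each y side reaching 60 mm; 0.3 to 0.55 kg in all. Origin: centre of its underside, z up
- bail (a joint): swing bail of the rack, a light 6 mm steel wire U, turning easily about the rack's y axis: 0 = lying flat towards the rack's -x side (rests there, level, 55 mm above the counter), 1.57 = upright, 3.14 = flat to +x. Let go before it is upright, it falls back
- rack_pivot (a point): middle of the bail's pivot line, on the rack, 55 mm above its underside centre. The bail's two side wires leave it at y = -50 and +50 mm, outside the ears; the opening under the crossbar is 94 mm wide
- bail_grip (a point): middle of the bail's straight crossbar (along the rack's y), 100 mm from the pivots: 58 mm outside the rack's wall when flat, 155 mm above the rack's underside when upright. Here sits a round blue roller sleeve, 10 mm in diameter, 32 mm long, free to turn on the wire; the bare bar beside it is 6 mm in diameter
- stand: hanging stand, fixed to the counter: white tray 200 x 170 x 14 mm and a 16 mm post 310 mm high. Origin: on the counter, straight below the middle of the fork's groove; z up. An orange fork reaches from a black collar on the post towards the stand's -x: two prongs 8 mm thick, along x, at y = -30 and +30 mm, joined to each other only near the post (x = +70 mm)
- stand_tips (a point): point on the counter below the prongs' free ends, x = -40 mm of the stand. Top of each prong, in the stand's x and above the groove floor: rounded upturned tip at x = -40, 18 mm high; level shelf x = -34 to -11, 6 mm high; 45 degree slope down; GROOVE floor x = -5 to +5; steep slope up to x = +11; then level, 12 mm high, to the post
- stand_post (a point): foot of the post, x = +85 mm of the stand. The collar's height is set anew each time and not measured: the groove floor lies 204 to 244 mm above the counter; find it by looking or touch. The fork is sprung: it yields 1 mm per 4 N of downward load. It is spoilt if rack or bail pushes on the stand with over 15 N, weight included. Home, the crossbar's centre is 3 mm above the groove floor
- dropper: small white bottle, 34 mm in diameter, 85 mm high, standing loose; origin under its centre. Leave alone
- tub: clear tub with white lid, 118 x 118 x 74 mm, loose; origin under its centre. Leave alone
- slidebox: flat blue slide box, 85 (x) x 180 (y) x 30 mm, loose; origin under its centre. Leave alone
Not all that is in view belongs to the job. What is shaped like the rack but yellow is not meant.

How it is judged:
By the outcome, as a careful person would: the job done as asked, in the order asked, and still so for the second after the job is handed in, with the robot touching nothing.
It also fails if it takes over 72 s, if anything falls off the work surface, if the arm or the gripper's body presses on something with over 40 N, if the wrist force passes 120 N, or if a joint passes its speed limit or range.

ROBOT

A 7-joint arm with a two-finger parallel gripper is mounted at the origin on the work surface. World frame = base frame: x ahead of the robot, y to its left, z up, the work surface at z = 0. Lengths are in m, angles in rad, forces in N, time in s.
With the tool pointing down it reaches from about 0.4 to 0.925 m from the base axis. Payload 4.1 kg.
Tool frame: the origin (TCP) lies on the centre line of the jaws, within the pads' length; the fingertips stand 19 mm ahead of it and the grasp point (between the pads) is the TCP; z points along the fingers, y is the line along which they close (so a half turn about z gives the same grasp; the last joint's range is limited). The gripper opens to 85 mm and grips with 20 to 120 N. Pads are 22 mm wide; open, the fingers measure 114 mm over their backs; the gripper's body (76 mm by 85 mm) begins 54 mm behind the grasp point. The pads swing forward as they close: fully open they stand 13 mm farther back than shut.
Start: joints at [1.178, 0.398, 0.045, 1.537, -0.019, 1.207, -0.051], TCP at [0.188, -0.622, 0.25] pointing down, gripper open.
Joint ranges: [-2.82, 2.82], [-0.49, 2.23], [-1.37, 1.46], [0, 2.46], [-1.36, 4.5], [0.23, 2], [-2.94, 2.94]. Speed limits (rad/s): [2.57, 2.57, 3.14, 3.14, 3.14, 3.14, 3.14].

INTERFACE

Orientations are given as a rotation vector (axis times angle).
In Python, from bench import manip gives the robot as it stands. Calls block until the motion is done:
- manip.movep(position, orientation): joint-space move of the TCP to a pose.
- manip.move_l(position, rot=None, velocity=0.15, stop_force=None): straight line of the TCP; rot=None keeps the orientation; velocity is the mean speed in m/s. With stop_force (N) it stops when the force on the tool has changed by that much, and returns True; else False.
- manip.set_joints(angles): joint-space move.
- manip.set_gripper(opening, effort=None): opening from 0.0 (shut) to 1.0 (fully open); effort is the grip in N (None keeps the last); returns when the fingers have stopped.
- manip.wait(seconds).
- manip.solve_ik(position, orientation): joint angles nearest the present ones, or None.
- manip.state(): the state.
- manip.grab_frame(name): name is "scene" or "top" or "wrist"; returns the picture (480x640x3 uint8, blue, green, red); there is no depth.
- manip.camera_params(name): a dict with "fx", "fy", "cx", "cy" (pixels), "k1" (the pictures are not rectified: a ray, as slopes to the right and down, at radius r is drawn at 1 + k1 r^2 times it, then the intrinsics apply), "cam_to_world" (4x4, takes a point from camera to world coordinates). Camera axes: x right, y up, looking along -z (the intrinsics and any distortion apply to the point x, -y, -z); pixel columns grow to the right and rows downward; lengths in m; the calibration is good to about 2 mm. A picture is of the moment at which its call begins: read the wrist's pose just before it. camera_params takes no time and is no camera call; for the wrist camera it gives the pose at the moment of the call.
A pose or a line that the arm cannot do raises manip.IKError and nothing moves.
- manip.finish_job(): hands the job in; it is judged then, once.
The state is a dict: "time_s": time; "joint_positions": joint angles; "joint_velocities": joint speeds; "effort": joint torques, N m; "eef_pos": TCP position; "tcp_rot": TCP orientation; "contact_force": force on the tool from outside, world axes, zero at the start; "torque": the same for the moment, N m; "grip_width": opening from 0.0 (shut) to 1.0 (fully open); "grip_force": force on a finger pad.
Only numpy, scipy, OpenCV 4.12 (cv2) and the standard library are available. Lean on these libraries where they do the work, as an engineer would, in place of code of your own. Each camera call takes 0.05 s, during which the arm holds its last target. There are 200 camera calls.

## Working session

There is one attempt and no reset: what is moved stays moved. The work goes in short steps, each a Python script; the robot and the scene stay as the last script left them, time stands still between calls to the robot, and variables do not carry over. Pictures are saved under pics/ and viewed, at most 10 in all, crops included, and the job is handed in when it is done.

```bash
mkdir -p pics; ls; python3 - <<'E'
from bench import manip
import cv2
for n in ("scene","top","wrist"):
    p=manip.camera_params(n); im=manip.grab_frame(n); cv2.imwrite(f"pics/{n}0.png",im)
    print(n,{k:(v if k!="cam_to_world" else [[round(float(x),4) for x in r] for r in v]) for k,v in p.items()})
s=manip.state(); print(s["time_s"],s["eef_pos"],s["tcp_rot"],s["contact_force"])
E
```

```text
pics
scene {'fx': 492.9171382714568, 'fy': 492.9171382714568, 'cx': 314.10536132771733, 'cy': 240.16268618726966, 'k1': -0.050441620554968036, 'cam_to_world': [[0.2956, -0.5842, 0.7559, 1.3513], [0.9553, 0.1778, -0.2361, -0.2612], [0.0036, 0.7919, 0.6106, 0.725], [0.0, 0.0, 0.0, 1.0]]}
top {'fx': 511.75918186793547, 'fy': 511.75918186793547, 'cx': 322.45081627666787, 'cy': 246.32425826527663, 'k1': -0.1303858938136182, 'cam_to_world': [[-0.0209, 0.9973, -0.0707, 0.4187], [-0.9997, -0.0216, -0.0101, 0.0047], [-0.0116, 0.0704, 0.9974, 1.394], [0.0, 0.0, 0.0, 1.0]]}
wrist {'fx': 355.6546405220791, 'fy': 355.6546405220791, 'cx': 313.0488118750683, 'cy': 244.7448526165621, 'k1': -0.009316828609108721, 'cam_to_world': [[0.2909, 0.9176, 0.271, 0.2568], [-0.9568, 0.2798, 0.0795, -0.6006], [-0.0028, -0.2824, 0.9593, 0.3733], [0.0, 0.0, 0.0, 1.0]]}
0.15 [ 0.18813594 -0.62171074  0.24951136] [-3.10630487e+00 -4.59807315e-01  5.13851024e-04] [-0.38252627  0.52658932  0.19487582]
```

View pics/scene0.png

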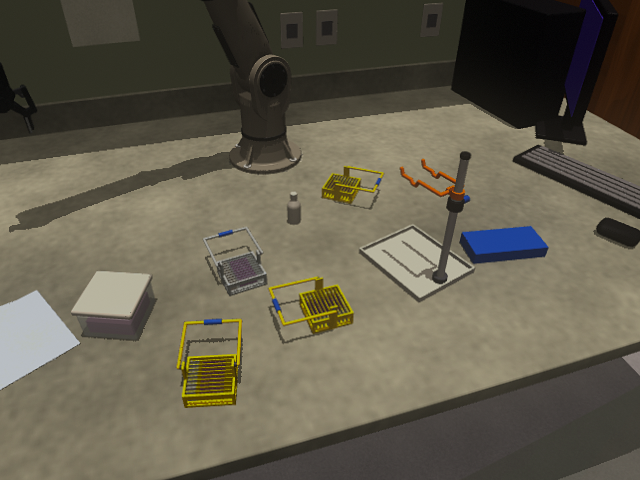

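View pics/top0.png

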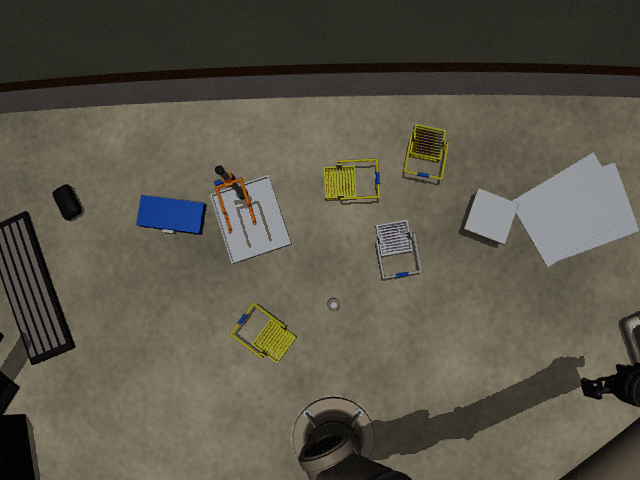

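The steel rack candidates are the grey one at top (394,238)/scene (242,270) and the yellow ones at top (428,143), (342,182) and (274,340). The grey one with grey bail and blue roller at top (402,274)/scene (225,233) fits the stainless rack. The fork tips are at top (231,232) and (254,222). I'll confirm in one crop and measure.

```bash
cat > h.py <<'E'
import numpy as np, cv2
from bench import manip
def ray(n,uv,p=None):
    p=p or manip.camera_params(n); T=np.array(p["cam_to_world"])
    K=np.array([[p["fx"],0,p["cx"]],[0,p["fy"],p["cy"]],[0,0,1]])
    x,y=cv2.undistortPoints(np.array([[uv]],float),K,np.array([p["k1"],0,0,0]))[0,0]
    d=T[:3,:3]@np.array([x,-y,-1]); return T[:3,3],d/np.linalg.norm(d)
def plane(n,uv,z,p=None):
    o,d=ray(n,uv,p); return o+d*(z-o[2])/d[2]
def tri(*obs):
    A=np.zeros((3,3)); b=np.zeros(3); R=[ray(*o) for o in obs]
    for o,d in R: M=np.eye(3)-np.outer(d,d); A+=M; b+=M@o
    X=np.linalg.solve(A,b); return X,max(np.linalg.norm((np.eye(3)-np.outer(d,d))@(X-o)) for o,d in R)
def proj(n,X,p=None):
    p=p or manip.camera_params(n); T=np.array(p["cam_to_world"]); c=T[:3,:3].T@(np.array(X)-T[:3,3])
    a=np.array([c[0],-c[1]])/-c[2]; a=a*(1+p["k1"]*(a@a)); return np.array([p["fx"]*a[0]+p["cx"],p["fy"]*a[1]+p["cy"]])
def mask(im,col):
    h=cv2.cvtColor(im,cv2.COLOR_BGR2HSV)
    lo,hi={"blue":((100,120,40),(130,255,255)),"orange":((4,150,90),(16,255,255))}[col]
    return cv2.inRange(h,lo,hi)
def blobs(m,off=(0,0),amin=15):
    n,l,s,c=cv2.connectedComponentsWithStats(m)
    return [(c[i]+off,s[i][4],l==i) for i in range(1,n) if s[i][4]>=amin]
E
python3 - <<'E'
from h import *
np.set_printoptions(precision=4,suppress=True)
t=cv2.imread("pics/top0.png"); s=cv2.imread("pics/scene0.png")
for n,im in(("top",t),("scene",s)):
    for c in("blue","orange"):
        for ce,a,l in blobs(mask(im,c)):
            ys,xs=np.nonzero(l); print(n,c,ce.round(1),a,xs.min(),xs.max(),ys.min(),ys.max())
def crop(im,x,y,w=100,h=75): return cv2.resize(im[y:y+h,x:x+w],(400,300),interpolation=cv2.INTER_CUBIC)
M=np.vstack([np.hstack([crop(t,350,210),crop(t,200,160)]),np.hstack([crop(s,190,222),crop(s,390,145)])])
cv2.imwrite("pics/m.png",M)
E
```

```text
top blue [377.2 177.9] 40 376 379 172 183
top blue [422.9 174.6] 39 417 428 172 177
top blue [217.9 182.3] 34 214 222 180 185
top blue [169.7 213.8] 1964 136 203 195 233
top blue [402.  274.1] 43 396 408 272 276
top blue [241.8 318.8] 37 238 246 314 323
top orange [233.6 199. ] 320 215 255 177 232
scene blue [582.5  52.5] 1672 565 602 0 116
scene blue [378.3 180.5] 18 376 380 178 183
scene blue [466.2 197.9] 30 464 469 195 201
scene blue [505.4 243.2] 2157 462 547 226 262
scene blue [225.3 232.7] 45 219 232 230 235
scene blue [275.9 304.5] 52 273 280 299 310
scene blue [212.4 321.3] 80 204 221 319 324
scene orange [428.1 167.8] 74 421 437 159 176
scene orange [407.1 176.2] 81 400 415 167 185
scene orange [447.2 176.3] 56 439 455 171 181
scene orange [440.9 189. ] 183 417 464 180 195
```

View pics/m.png

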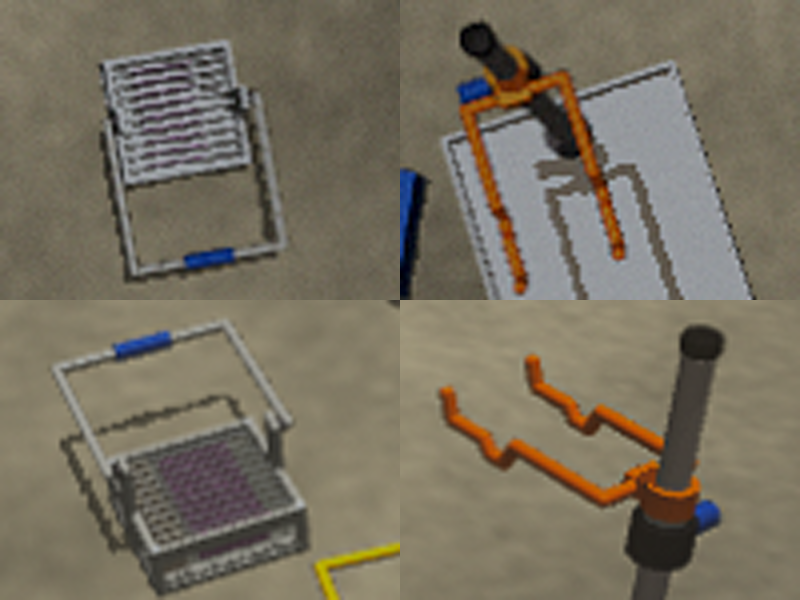

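The crop confirms the grey stainless rack, with the bail flat towards the robot and the roller in the bar's middle. The fork tips are at top (230,232)/(254.5,223.8) and scene (423,159.3)/(401.8,167.5), with groove dips at scene (436,176)/(415,185).

```bash
python3 - <<'E'
from h import *
np.set_printoptions(precision=4,suppress=True)
def T(name,a,b): print(name,*tri(("top",a),("scene",b)))
T("roller",(402,274.1),(225.3,232.7))
T("bailcornerL",(383,278.2),(204.5,239.5)); T("bailcornerR",(420.7,271.7),(247,228.2))
for uv in((402,274.1),(383.2,277.7),(420.5,271.5)): print("bail .055",plane("top",uv,.055))
c=[plane("top",uv,.031) for uv in((375.7,225.5),(407.5,220.5),(412,250.7),(381.2,255.7))]
c=np.array(c); print("rack corners",c,"ctr",c.mean(0),"sides",[np.linalg.norm(c[i]-c[i-1]) for i in range(4)])
T("tip +y",(230,232),(423,159.3)); T("tip -y",(254.5,223.8),(401.8,167.5))
T("posttop",(219.5,169.5),(465,155.5)); 
print("postfoot",plane("top",(242.5,196),.014),plane("scene",(440,277),.014))
for im,n in((cv2.imread("pics/top0.png"),"top"),):
    h=cv2.cvtColor(im,cv2.COLOR_BGR2HSV); m=cv2.inRange(h,(0,0,105),(179,60,255)); 
    n_,l,s,ce=cv2.connectedComponentsWithStats(m)
    i=l[240,240] or l[215,280]; print(s[i]); 
    cn=max(cv2.findContours((l==i).astype(np.uint8),0,2)[0],key=cv2.contourArea); r=cv2.minAreaRect(cn); b=cv2.boxPoints(r)
    w=np.array([plane("top",q,.014) for q in b]); print("tray",w,w.mean(0),[np.linalg.norm(w[i]-w[i-1]) for i in range(4)])
for q in((334,304),): print("dropper",plane("top",q,.085))
E
```

```text
roller [ 0.4363 -0.1876  0.0549] 0.0007922177570052197
bailcornerL [ 0.4218 -0.1882  0.0267] 0.046902061315858314
bailcornerR [ 0.4526 -0.1857  0.0853] 0.04745805741069809
bail .055 [ 0.4361 -0.1884  0.055 ]
bail .055 [ 0.4279 -0.1388  0.055 ]
bail .055 [ 0.4418 -0.2374  0.055 ]
rack corners [[ 0.568  -0.1253  0.031 ]
 [ 0.5798 -0.2113  0.031 ]
 [ 0.4983 -0.2206  0.031 ]
 [ 0.4868 -0.1377  0.031 ]] ctr [ 0.5332 -0.1737  0.031 ] sides [np.float64(0.08222622885521598), np.float64(0.08678122843700523), np.float64(0.0820025876574482), np.float64(0.08377210634458496)]
tip +y [0.5394 0.2298 0.2301] 0.0015305323556838728
tip -y [0.557  0.1728 0.2291] 0.001330420563201351
posttop [0.6692 0.2376 0.304 ] 0.0008885984199072665
postfoot [0.6594 0.2348 0.014 ] [0.6752 0.2358 0.014 ]
[     3     95    637    385 134161]
tray [[ 0.993   0.969   0.014 ]
 [ 0.9441 -0.9255  0.014 ]
 [-0.1697 -0.872   0.014 ]
 [-0.1414  0.9613  0.014 ]] [0.4065 0.0332 0.014 ] [np.float64(1.1344139413690797), np.float64(1.8950766575405475), np.float64(1.1151416015621185), np.float64(1.8335797348870109)]
dropper [ 0.3635 -0.0084  0.085 ]
```

```bash
cat >> h.py <<'E'
from scipy.spatial.transform import Rotation as Rn
def rot(yaw,s):  # tool down, closing line along yaw
    y=s*np.array([np.cos(yaw),np.sin(yaw),0]); z=np.array([0,0,-1.]); x=np.cross(y,z)
    return Rn.from_matrix(np.c_[x,y,z]).as_rotvec()
E
python3 - <<'E'
from h import *
np.set_printoptions(precision=3,suppress=True)
ya,yb=np.radians(8.2),np.radians(17)
for s in(1,-1):
    for P,y in(([.436,-.188,.16],ya),([.436,-.188,.055],ya),([.534,-.174,.155],ya),([.534,-.174,.28],ya),([.50,.1,.28],yb),([.587,.213,.28],yb),([.587,.213,.21],yb)):
        print(s,P,manip.solve_ik(P,rot(y,s)))
E
```

```text
1 [0.436, -0.188, 0.16] [ 0.737  0.206 -0.47   2.035  0.116  0.926  0.349]
1 [0.436, -0.188, 0.055] [ 0.694  0.372 -0.441  2.118  0.244  0.7    0.234]
1 [0.534, -0.174, 0.155] [ 0.649  0.369 -0.507  1.844  0.212  0.982  0.195]
1 [0.534, -0.174, 0.28] [ 0.667  0.248 -0.514  1.7    0.129  1.227  0.266]
1 [0.5, 0.1, 0.28] [ 0.521  0.199 -0.911  1.807  0.167  1.217 -0.142]
1 [0.587, 0.213, 0.28] [ 0.321  0.506 -1.054  1.542  0.446  1.355 -0.479]
1 [0.587, 0.213, 0.21] [ 0.316  0.574 -1.046  1.628  0.519  1.246 -0.535]
-1 [0.436, -0.188, 0.16] [ 0.373  0.184 -0.062  2.044  0.014  0.914 -2.696]
-1 [0.436, -0.188, 0.055] [ 0.289  0.347  0.032  2.128 -0.018  0.667 -2.665]
-1 [0.534, -0.174, 0.155] [ 0.259  0.334 -0.025  1.855  0.01   0.953 -2.769]
-1 [0.534, -0.174, 0.28] [ 0.328  0.221 -0.106  1.709  0.025  1.213 -2.782]
-1 [0.5, 0.1, 0.28] [-1.325  0.315  1.28   1.846 -0.321  1.22  -2.79 ]
-1 [0.587, 0.213, 0.28] [ 0.372  0.551 -1.155  1.54   0.509  1.384  2.614]
-1 [0.587, 0.213, 0.21] [-1.21   0.746  1.264  1.669 -0.738  1.292 -2.645]
```

```bash
python3 - <<'E'
from h import *
np.set_printoptions(precision=4,suppress=True)
ya=np.radians(8.2)
manip.movep([.436,-.188,.17],rot(ya,1)); manip.set_gripper(0.6); manip.wait(.3)
s=manip.state(); p=manip.camera_params("wrist"); im=manip.grab_frame("wrist"); cv2.imwrite("pics/w1.png",im)
print(s["time_s"],s["eef_pos"],s["contact_force"],s["grip_width"])
for ce,a,l in blobs(mask(im,"blue")): print(ce,a,plane("wrist",ce,.055,p), "expect",proj("wrist",[.436,-.188,.055],p))
E
```

```text
2.725 [ 0.436 -0.188  0.17 ] [-0.2814  0.0553  0.4921] 0.6012254617210796
[314.3327 248.0058] 520 [ 0.437 -0.188  0.055] expect [312.9191 247.7546]
[630.2562 375.9213] 445 [ 0.7001 -0.2568  0.055 ] expect [312.9191 247.7546]
```

View pics/w1.png

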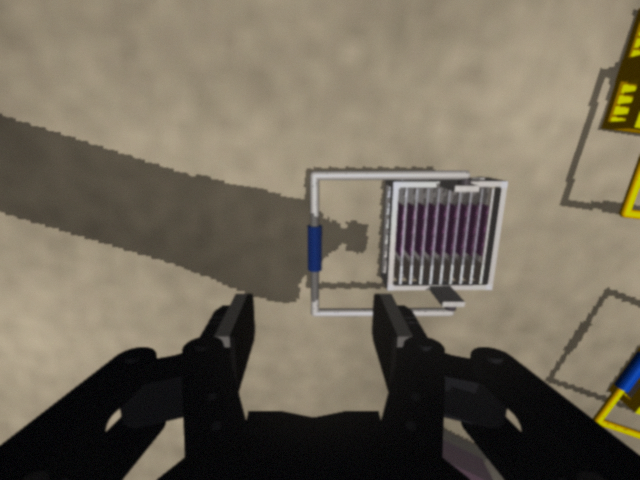

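The wrist view shows the roller at (314,248), 1 mm from the expected position, with the bar square to the jaws. Next: grasp, then swing.

```bash
python3 - <<'E'
from h import *
np.set_printoptions(precision=4,suppress=True)
ya=np.radians(8.2); d=np.array([np.cos(ya),np.sin(ya),0])
def st(t):
    s=manip.state(); print(t,round(s["time_s"],2),np.array(s["eef_pos"]),np.array(s["contact_force"]).round(2),round(s["grip_width"],3),round(s["grip_force"],1)); return s
manip.move_l([.437,-.188,.055],velocity=.08,stop_force=6); st("down")
manip.set_gripper(0,effort=35); s=st("grip")
P0=np.array([.437,-.188,.055]); piv=P0+.1*d
for i in range(1,13):
    a=np.radians(7.5*i)
    if manip.move_l(piv-.1*np.cos(a)*d+[0,0,.1*np.sin(a)],velocity=.06,stop_force=12): st("STOP"); break
    if i%3==0: st(i)
for n in("scene","wrist"): cv2.imwrite(f"pics/{n}2.png",manip.grab_frame(n))
s=cv2.imread("pics/scene2.png")[180:330,160:360]; cv2.imwrite("pics/c2.png",cv2.resize(s,None,fx=3,fy=3))
E
```

```text
down 4.37 [ 0.4374 -0.1881  0.0554] [ 0.34 -0.02  0.13] 0.599 0.0
grip 4.83 [ 0.437  -0.1881  0.0552] [-0.52  0.28  1.75] 0.1 34.1
3 5.92 [ 0.4448 -0.187   0.0936] [-1.57 -0.9   0.06] 0.099 34.3
6 7.03 [ 0.4663 -0.1838  0.1262] [-2.7  -0.11  2.7 ] 0.103 34.6
9 8.12 [ 0.4997 -0.179   0.1482] [-2.76  1.01  5.62] 0.1 34.9
12 9.22 [ 0.5361 -0.1738  0.1552] [-0.09  0.21  6.29] 0.103 34.9
```

View pics/c2.png

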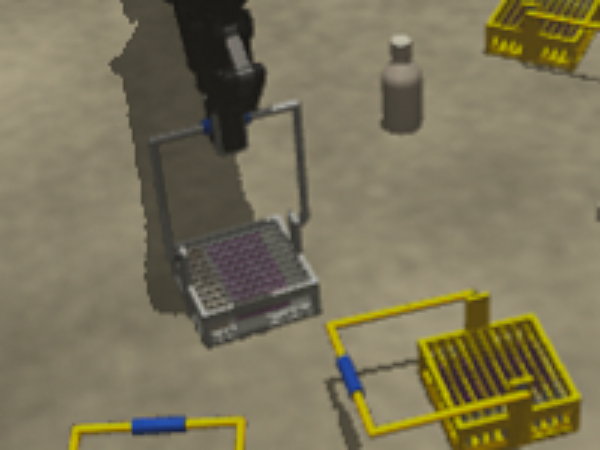

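The bail is upright (crossbar in the crop at about (225,125)), and the rack still stands on the counter. Next: lift and carry to staging in front of the fork.

```bash
cat >> h.py <<'E'
def st(t):
    s=manip.state(); print(t,round(s["time_s"],2),np.array(s["eef_pos"]).round(4),np.array(s["contact_force"]).round(2),np.array(s["torque"]).round(2),round(s["grip_width"],3)); return s
E
python3 - <<'E'
from h import *
np.set_printoptions(precision=4,suppress=True)
ya,yb=np.radians(8.2),np.radians(17)
p=np.array(manip.state()["eef_pos"])
manip.move_l([p[0],p[1],.175],velocity=.03); st("lift")
manip.move_l([p[0],p[1],.265],velocity=.07); st("up")
manip.move_l([.491,.184,.265],rot=rot(yb,1),velocity=.08); manip.wait(.5); st("stage")
for n in("scene","top","wrist"): cv2.imwrite(f"pics/{n}3.png",manip.grab_frame(n))
s=cv2.imread("pics/scene3.png")[120:300,300:500]; t=cv2.imread("pics/top3.png")[150:330,170:370]
w=cv2.resize(cv2.imread("pics/wrist3.png"),(400,300))
M=np.hstack([cv2.resize(s,(400,360)),cv2.resize(t,(400,360))]); M=np.vstack([M[:300],np.hstack([w,np.zeros_like(w)])]); M[300:,400:][:60]=M[0:60,400:]*0
cv2.imwrite("pics/c3.png",M)
for n in("scene","top"):
    im=cv2.imread(f"pics/{n}3.png")
    for ce,a,l in blobs(mask(im,"blue"),amin=4): print(n,ce,a)
    print("expect",proj(n,manip.state()["eef_pos"]))
E
```

```text
lift 10.14 [ 0.5357 -0.1737  0.1749] [ 0.36 -0.19 -3.6 ] [-0.02 -0.03  0.01] 0.099
up 11.57 [ 0.5355 -0.1737  0.2644] [-0.66 -1.1  -3.95] [0.03 0.01 0.03] 0.103
stage 16.73 [0.491 0.184 0.265] [-0.65 -0.31 -2.99] [ 0.   -0.02 -0.03] 0.103
scene [582.6959  52.1386] 1746
scene [390.75  137.375] 8
scene [466.2 197.9] 30
scene [505.2666 243.2081] 2153
scene [275.8235 304.4314] 51
scene [212.3718 321.2436] 78
expect [394.357  137.1104]
top [377.1538 177.8462] 39
top [422.9231 174.6154] 39
top [217.7879 182.303 ] 33
top [168.3412 212.9386] 1858
expect [246.9568 251.3972]
```

View pics/c3.png

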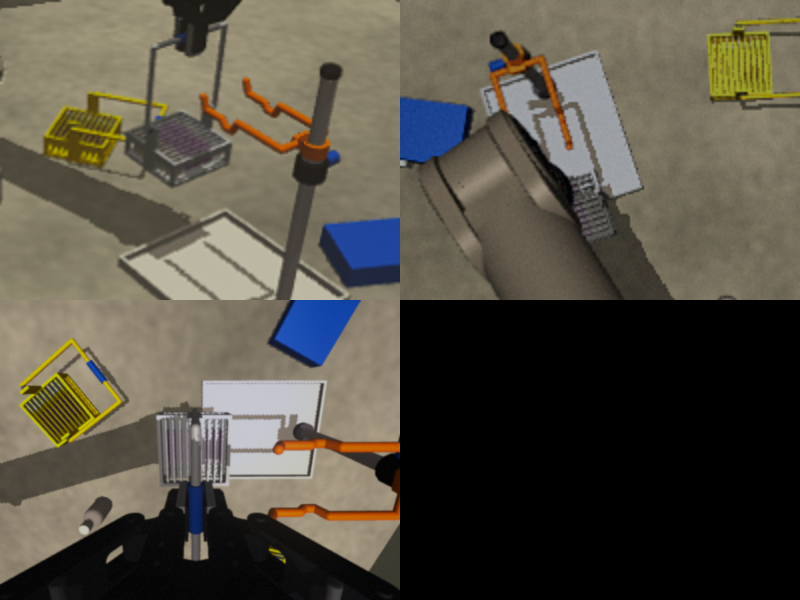

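Rack hangs level and clear. The wrist view shows both prongs parallel to the approach, with tips at full-frame (445,238) and (437,344). I'll refine the fork position by triangulating wrist, scene and top.

```bash
python3 - <<'E'
from h import *
np.set_printoptions(precision=4,suppress=True)
im=cv2.imread("pics/wrist3.png"); out=[]
for ce,a,l in blobs(mask(im,"orange"),amin=100):
    ys,xs=np.nonzero(l); x0=xs.min(); print("wrist",ce,a,x0,xs.max(),"tip rows",ys[xs<x0+6].mean())
    # edges along prong, for bends
    print([(x,ys[xs==x].min(),ys[xs==x].max()) for x in range(x0,min(x0+150,xs.max()),8) if (xs==x).any()])
sc=cv2.imread("pics/scene0.png")
L={"+y":((230,232),(423,159.3),(445,238)),"-y":((254.5,223.8),(401.8,167.5),(437,344))}
for k,(t,s,w) in L.items():
    print(k,"ts",*tri(("top",t),("scene",s)),"sw",*tri(("scene",s),("wrist",w)),"tsw",*tri(("top",t),("scene",s),("wrist",w)))
m=np.hstack([cv2.resize(im[190:400,420:640],(440,420)),cv2.resize(sc[150:200,393:443],(360,420))])
cv2.imwrite("pics/c4.png",m)
for X in([0,0,0],): 
  p=manip.state()["eef_pos"]; print("tcp in wrist",proj("wrist",p))
E
```

```text
wrist [540.4618 233.7115] 3092 438 639 tip rows 238.83582089552237
[(438, np.int64(237), np.int64(242)), (446, np.int64(231), np.int64(246)), (454, np.int64(225), np.int64(239)), (462, np.int64(225), np.int64(239)), (470, np.int64(225), np.int64(239)), (478, np.int64(225), np.int64(239)), (486, np.int64(225), np.int64(239)), (494, np.int64(225), np.int64(239)), (502, np.int64(223), np.int64(237)), (510, np.int64(222), np.int64(236)), (518, np.int64(222), np.int64(236)), (526, np.int64(224), np.int64(237)), (534, np.int64(226), np.int64(240)), (542, np.int64(228), np.int64(242)), (550, np.int64(228), np.int64(243)), (558, np.int64(228), np.int64(243)), (566, np.int64(228), np.int64(243)), (574, np.int64(228), np.int64(243)), (582, np.int64(228), np.int64(243))]
wrist [542.8601 341.8282] 2916 435 639 tip rows 343.1929824561403
[(435, np.int64(346), np.int64(347)), (443, np.int64(333), np.int64(347)), (451, np.int64(333), np.int64(346)), (459, np.int64(333), np.int64(346)), (467, np.int64(333), np.int64(346)), (475, np.int64(333), np.int64(346)), (483, np.int64(332), np.int64(345)), (491, np.int64(327), np.int64(340)), (499, np.int64(327), np.int64(340)), (507, np.int64(331), np.int64(342)), (515, np.int64(334), np.int64(347)), (523, np.int64(339), np.int64(351)), (531, np.int64(338), np.int64(352)), (539, np.int64(338), np.int64(352)), (547, np.int64(339), np.int64(352)), (555, np.int64(338), np.int64(352)), (563, np.int64(338), np.int64(352)), (571, np.int64(338), np.int64(352)), (579, np.int64(338), np.int64(352))]
+y ts [0.5394 0.2298 0.2301] 0.0015305323556838728 sw [0.5409 0.2301 0.2311] 0.0004106570579974577 tsw [0.54   0.2296 0.2308] 0.0018837778775213116
-y ts [0.557  0.1728 0.2291] 0.001330420563201351 sw [0.5588 0.1751 0.2295] 0.0015932667935873778 tsw [0.5581 0.1739 0.2289] 0.0029518608458951002
tcp in wrist [312.5678 332.6019]
```

View pics/c4.png

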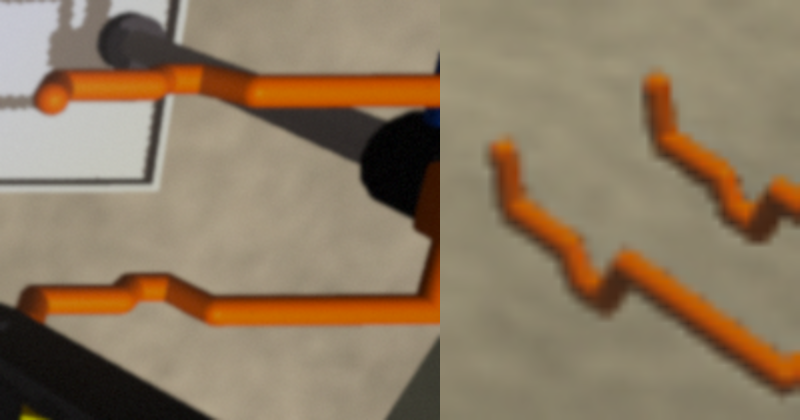

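```bash
python3 - <<'E'
from h import *
np.set_printoptions(precision=4,suppress=True)
G=[]
for k,s,w in(("+y",(436.7,176.8),(512.5,229)),("-y",(415.2,184.8),(495,333.5))):
    X,e=tri(("scene",s),("wrist",w)); print(k,X,e,[plane("wrist",w,z)[:2] for z in(.207,.212,.217)]); G.append(X)
G=np.array(G); d=G[0]-G[1]; print("mid",G.mean(0),"span",np.linalg.norm(d),"yaw",np.degrees(np.arctan2(-d[0],d[1])))
t=np.array([[.5405,.2299],[.5583,.1745]]); yb=np.radians(17); print("tips->groove",t.mean(0)+.04*np.array([np.cos(yb),np.sin(yb)]),"yaw",np.degrees(np.arctan2(t[1,0]-t[0,0],t[0,1]-t[1,1])))
E
```

```text
+y [0.5825 0.2425 0.21  ] 0.001205157883917149 [array([0.5837, 0.2413]), array([0.5806, 0.2416]), array([0.5774, 0.2419])]
-y [0.5995 0.1846 0.2109] 0.0013125217974054434 [array([0.6016, 0.1819]), array([0.598 , 0.1839]), array([0.5944, 0.1858])]
mid [0.591  0.2135 0.2104] span 0.06038561611103387 yaw 16.311773487252108
tips->groove [0.5877 0.2139] yaw 17.812193135715727
```

```bash
python3 - <<'E'
from h import *
yb=np.radians(17)
manip.move_l([.589,.2135,.265],rot=rot(yb,1),velocity=.05); st("over")
r=manip.move_l([.589,.2135,.231],velocity=.03,stop_force=2.5); manip.wait(.3); st(r)
for n in("scene","wrist"): cv2.imwrite(f"pics/{n}5.png",manip.grab_frame(n))
s=cv2.imread("pics/scene5.png")[125:225,370:470]; w=cv2.imread("pics/wrist5.png")[150:450,160:480]
cv2.imwrite("pics/c5.png",np.hstack([cv2.resize(s,(390,390),interpolation=cv2.INTER_CUBIC),cv2.resize(w,(410,390))]))
E
```

```text
over 19.08 [0.5888 0.2135 0.265 ] [ 0.   -0.35 -4.08] [0.02 0.01 0.02] 0.098
False 20.67 [0.589  0.2135 0.2311] [ 0.77 -0.52 -3.64] [0.   0.02 0.04] 0.095
```

View pics/c5.png

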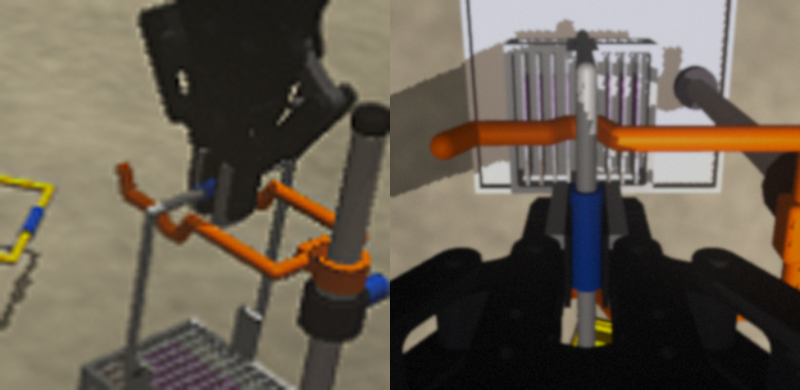

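```bash
python3 - <<'E'
from h import *
im=cv2.imread("pics/wrist5.png"); m=mask(im,"orange")
for x in range(190,400,3):
    ys=np.nonzero(m[215:300,x])[0]+215
    if len(ys): print((x,int(ys.min()),int(ys.max())),end=" ")
p=manip.camera_params("wrist"); yb=np.radians(17); u=np.array([np.cos(yb),np.sin(yb),0]); v=np.array([-u[1],u[0],0])
t=np.array(manip.state()["eef_pos"])
print()
for dx in(0,-1e-3):
  o=t+dx*u; o[2]=.211
  for X,h in((-40,18),(-34,6),(-11,6),(-5,0),(5,0),(11,12),(25,12)): print(X,proj("wrist",o+X*1e-3*u+.030*v+[0,0,h*1e-3],p).round(1),end=" ")
  print()
E
```

```text
(193, 256, 268) (196, 255, 271) (199, 254, 272) (202, 254, 272) (205, 255, 272) (208, 258, 270) (211, 259, 266) (214, 257, 262) (217, 256, 264) (220, 254, 260) (223, 254, 259) (226, 252, 262) (229, 243, 261) (232, 244, 261) (235, 244, 261) (238, 243, 261) (241, 243, 261) (244, 244, 261) (247, 243, 261) (250, 243, 261) (253, 244, 261) (256, 244, 261) (259, 244, 261) (262, 244, 261) (265, 244, 260) (268, 244, 261) (271, 244, 261) (274, 243, 261) (277, 244, 260) (280, 244, 261) (283, 244, 261) (286, 244, 260) (289, 245, 259) (292, 243, 258) (295, 242, 257) (298, 242, 256) (301, 239, 256) (304, 241, 256) (322, 242, 257) (325, 242, 259) (328, 244, 261) (331, 245, 262) (334, 247, 264) (337, 247, 265) (340, 247, 265) (343, 248, 265) (346, 247, 265) (349, 247, 266) (352, 247, 265) (355, 247, 266) (358, 247, 266) (361, 247, 265) (364, 247, 265) (367, 248, 265) (370, 248, 265) (373, 248, 265) (376, 248, 265) (379, 248, 265) (382, 248, 265) (385, 248, 265) (388, 248, 265) (391, 248, 265) (394, 248, 265) (397, 248, 265) 
-40 [205.6 258.1] -34 [228.9 248.8] -11 [285.6 248.8] -5 [300.8 244.7] 5 [324.5 244.7] 11 [340.9 253.4] 25 [376.8 253.5] 
-40 [202.9 258.1] -34 [226.4 248.8] -11 [283.1 248.8] -5 [298.5 244.7] 5 [322.2 244.7] 11 [338.3 253.4] 25 [374.2 253.4]
```

```bash
python3 - <<'E'
from h import *
yb=np.radians(17); u=np.array([np.cos(yb),np.sin(yb),0]); v=np.array([-u[1],u[0],0])
p=np.array([.589,.2135,.231])-.0006*u-.001*v
def F():
    f=[]
    for _ in range(6): manip.wait(.03); f.append(manip.state()["contact_force"])
    return np.mean(f,0)
manip.move_l(p,velocity=.02); p[2]=.221; manip.move_l(p,velocity=.02,stop_force=2.5); f0=F(); print("base",f0.round(2))
while p[2]>.203:
    p[2]-=.0008; manip.move_l(p,velocity=.01,stop_force=3); f=F(); z=manip.state()["eef_pos"][2]
    print(round(p[2],4),round(z,4),f.round(2))
    if f[2]-f0[2]>2.2: break
st("end")
cv2.imwrite("pics/scene6.png",manip.grab_frame("scene")); cv2.imwrite("pics/wrist6.png",manip.grab_frame("wrist"))
E
```

```text
base [-0.04 -0.11 -4.01]
0.2202 0.2202 [-0.22 -0.26 -4.2 ]
0.2194 0.2194 [ 0.24 -0.09 -3.86]
0.2186 0.2188 [ 0.44  0.2  -3.07]
0.2178 0.218 [ 0.28 -0.01 -1.56]
end 23.67 [0.5888 0.2125 0.218 ] [ 0.3  -0.51 -1.96] [ 0.06 -0.06  0.03] 0.102
```

```bash
python3 - <<'E'
from h import *
s=cv2.imread("pics/scene6.png")[135:205,385:465]; w=cv2.imread("pics/wrist6.png")[190:330,240:400]
cv2.imwrite("pics/c6.png",np.hstack([cv2.resize(s,(400,350),interpolation=cv2.INTER_CUBIC),cv2.resize(w,(400,350),interpolation=cv2.INTER_CUBIC)]))
E
```

```text
(no output)
```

View pics/c6.png

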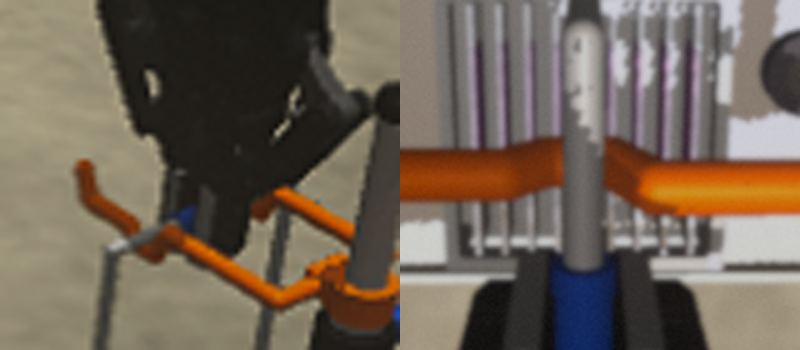

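The bar sits in the groove dip on the near prong, centred in the wrist view between the slopes. I'll transfer the remaining weight.

```bash
python3 - <<'E'
from h import *
p=np.array(manip.state()["eef_pos"]); p=np.array([.5887,.2124,.2178])
def F():
    f=[]
    for _ in range(6): manip.wait(.03); f.append(manip.state()["contact_force"])
    return np.mean(f,0)
for i in range(8):
    p[2]-=.0005; manip.move_l(p,velocity=.01,stop_force=3); f=F(); print(round(p[2],4),round(manip.state()["eef_pos"][2],4),f.round(2))
    if f[2]>-.4: break
st("end")
E
```

```text
0.2173 0.2175 [ 0.07 -0.19 -0.13]
end 24.22 [0.5888 0.2124 0.2175] [ 0.47 -0.33 -0.8 ] [ 0.02 -0.01 -0.04] 0.1
```

```bash
python3 - <<'E'
from h import *
p=np.array(manip.state()["eef_pos"])
manip.set_gripper(.2); st("open"); manip.set_gripper(.4); manip.wait(.3); st("open2")
p[2]+=.04; print(manip.move_l(p,velocity=.03,stop_force=4)); p[2]+=.07; print(manip.move_l(p,velocity=.08,stop_force=5)); manip.wait(1); st("up")
for n in("scene","wrist"): cv2.imwrite(f"pics/{n}7.png",manip.grab_frame(n))
s=cv2.imread("pics/scene7.png")[130:280,360:510]; w=cv2.imread("pics/wrist7.png")[100:440,140:500]
cv2.imwrite("pics/c7.png",np.hstack([cv2.resize(s,(400,400),interpolation=cv2.INTER_CUBIC),cv2.resize(w,(400,400))]))
E
```

```text
open 24.47 [0.5887 0.2125 0.2173] [-0.44 -0.06 -0.15] [ 0.05 -0.04  0.02] 0.201
open2 25.07 [0.5887 0.2124 0.2173] [ 0.18  0.59 -0.37] [ 0.   -0.01  0.  ] 0.4
False
False
up 28.59 [0.5888 0.2125 0.3275] [-0.5   0.36  0.22] [ 0.01 -0.02  0.02] 0.402
```

View pics/c7.png

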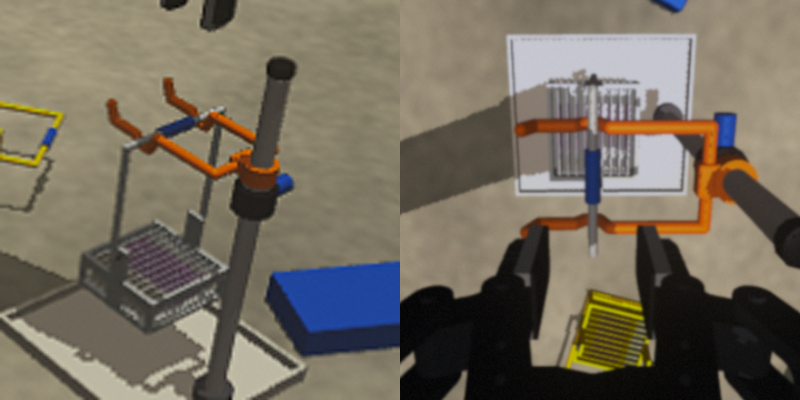

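The rack hangs level with its bar in both grooves. The roller centre (row 176) lies midway between the prongs (127 and 227), and the gripper is clear. Handing in.

```bash
python3 -c "
from bench import manip
print(manip.finish_job())"
```

```text
the job is handed in; nothing more can be done
None
```

The job is handed in: I swung the bail upright with the rack still on the counter, then hung it level and about centred in both fork grooves. It was set down by feel and released at about 28 s, and the gripper ended clear of everything.

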